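# Mark the balance point of a weighted serving paddle

### The arm

A 6-joint arm with a two-finger parallel gripper is mounted at the origin on a cart in front of the work surface, level with it; the furniture and walls round the work are solid. World frame = base frame: x ahead of the robot, y to its left, z up, the work surface at z = 0. Lengths are in m, angles in rad, forces in N, time in s.
With the tool pointing down it reaches from about 0.275 to 0.825 m from the base axis. Payload 4.9 kg.
Tool frame: the origin (TCP) lies between the finger pads; the fingertips stand 25 mm ahead of it and the grasp point (between the pads) lies 6 mm ahead of it; y points along the fingers, x is the direction in which the jaws open and shut, and the axes are right-handed (so a half turn about y gives the same grasp; the last joint's range is limited). The gripper opens to 85 mm and grips with 20 to 120 N. Pads are 22 mm wide; open, the fingers measure 114 mm over their backs; the gripper's body (76 mm by 85 mm) begins 54 mm behind the grasp point. The pads swing forward as they close: fully open they stand 13 mm farther back than shut.
Start: joints at [-1.272, 0.326, -0.193, 1.052, 0, 1.437], TCP at [0.231, -0.499, 0.256] pointing down, gripper open.
Joint ranges: [-2.65, 2.65], [-0.97, 1.79], [-1.3, 1.35], [-1.93, 2.1], [-1.47, 1.37], [-3.14, 3.14]. Speed limits (rad/s): [2.57, 2.57, 3.14, 3.14, 3.14, 3.14].

### API

Orientations are given as a 3x3 rotation matrix whose columns are the frame's x, y, z axes.
In Python, from rig import arm gives the robot as it stands.
- The arm moves only by the tool step_arm, never from a script. Its argument "moves" is a list of rows, each a list of 7 numbers: the closure, from 0 (fully open) to 1 (shut), then the shift along the tool's x, y, z in mm, then the turn, a rotation vector about the tool's x, y, z in degrees. A call has 1 to 12 rows; each row shifts and turns the commanded pose from where the row before left it, along the tool's axes as they then stand; what a row does not reach is not made up. A row lasts 1/8 s, in which the tool goes at most 62.5 mm and 10.7 degrees, less where a joint would pass 70% of its speed; a pose out of reach is approached as far as the arm can. A call with a gripper value outside its range is refused whole. The fingers move at their own pace and stop on an object; the grip force is fixed at half the most. Time passes only in rows, so rows that do not move let the fingers close. It gives the time, the measured TCP pose, the force and the opening at its end, in the units of the state.
- arm.get_obs(): the state, without advancing time (a new reading comes with each control period).
- arm.snapshot(name): name is "side" or "top" or "wrist"; returns the picture (384x512x3 uint8, red, green, blue); there is no depth.
- arm.calibration(name): a dict with "fx", "fy", "cx", "cy" (pixels), "R" (3x3) and "t" (3): a world point X has camera coordinates R X + t. Camera axes: x right, y down, z forward; pixel columns grow to the right and rows downward; lengths in m; the calibration is good to about 2 mm. A picture is of the moment at which its call begins: read the wrist's pose just before it. calibration takes no time and is no camera call; for the wrist camera it gives the pose at the moment of the call.
- arm.close_job(): hands the job in, once; it reports no verdict.
The state is a dict: "t": time; "joint_pos": joint angles; "joint_velocities": joint speeds; "joint_torque": joint torques, N m; "tool_pos": TCP position; "tcp_rot": TCP orientation; "wrist_force": force on the tool from outside, world axes, zero at the start; "ft_torque": the same for the moment, N m; "grip_width": opening from 0.0 (shut) to 1.0 (fully open).
Only numpy, scipy, OpenCV 4.12 (cv2) and the standard library are available. Lean on these libraries where they do the work, as an engineer would, in place of code of your own. Each camera call takes 0.05 s, during which the arm holds its last target. There are 200 camera calls.

### The job

A hanging hook is to be fitted where this wooden serving paddle balances, but a steel weight hidden inside it makes that point unknown. Slide the paddle along in the balance stand, blade end inwards, until it balances level on the sprung rocking rest by itself; then, with the paddle let go and level, press the marking plunger on top of the stand fully down and leave the paddle balanced. Be gentle: never push the sprung rest down near its stop, and do not disturb the things around.

Things in the scene. Friction and masses are not known exactly. Their poses are not given: they have to be found in the camera images.
- paddle: flat wooden serving paddle, 330 long, 16 thick, 0.5 to 0.6 kg. Origin: mid-length, on the underside; x along it: handle 26 wide from x = -165 to +38, rounded blade 56 wide on to +165; z up. It starts through the stand's frame, leaning: handle up, blade end down on the table, the rest under x = -70. It may be pushed at the blade's end or gripped across the handle
- paddle_center (a point): middle of the paddle: mid-length, mid-width, 8 above its underside; axes as the paddle's. The hidden weight puts the centre of mass somewhere between x = -45 and +25, so it must slide 20 to 95 towards its handle end to balance. Friction on the rest 0.6 to 1; a finger held against the end hinders its rising: judge the balance with the finger drawn back
- stand: balance stand, fixed: grey base 90 x 70 x 10, two upright aluminium cheeks 36 apart (18 deep along y) joined by a bridge 98 to 106 above the table; between the cheeks a sprung rest, on the bridge a plunger. The paddle passes between the cheeks under the bridge. Origin: centre of the underside; x along the rest's rocking axis, y across it (paddle along y, blade to -y)
- rest_top (a point): centre of the rest's top: a flat steel pad 34 long (x), 16 wide (y), 50 above the table when free, that rocks about x with damping and a weak spring to level. The paddle leans about 0.02 rad for each mm its centre of mass is off the pad's centre, and beyond about 8 mm one end drops to the table (lean 0.2 to 0.4 rad). It settles in about a second
- rest (a joint): how far the rest is pressed down, m: 0 free, 0.012 at its stop; a spring of 1200 N/m, so the paddle's own weight presses it 4 to 5 mm
- plunger (a joint): how far the marking plunger is pressed down, m: 0 up, 0.006 fully down (5 N); it springs back
- plunger_top (a point): centre of the top of the round dark plunger, 18 across, on the bridge of the stand; it is pressed straight down
- tamper: turned wooden tamper, 53 x 53 x 107, standing upright, a bystander; origin at its underside
- yoghurt_pot: yoghurt pot, 72 wide, 71 high, a bystander; origin at its underside
- measure_spoon: grey measuring spoon, 107 x 46 x 14, lying flat, a bystander; origin at its underside
Not all that is in view belongs to the job. There is more than one size of the stand; the job needs the largest.

How it is judged:
By the outcome, as a careful person would: the job done as asked, in the order asked, and still so for the second after the job is handed in, with the robot touching nothing.
It also fails if it takes over 72 s, if anything falls off the work surface, if the arm or the gripper's body presses on something with over 40 N, if the wrist force passes 120 N, or if a joint passes its speed limit or range.

## Working session

There is one attempt and no reset: what is moved stays moved. The work goes in short steps, Python scripts to look and compute and a tool call to move; the robot and the scene stay as the last step left them, time stands still between calls to the robot, and variables do not carry over. Pictures are saved under pics/ and viewed, about 8 in all and at most 12, crops included, and the job is handed in when it is done.

Besides the shell and the picture viewer there is one more tool, called in YAML: its name, and indented under it one key for each argument. step_arm: Moves the arm, as the interface text tells. Its arguments: {"type":"object","properties":{"moves":{"type":"array"}},"required":["moves"]}

```bash
mkdir -p pics; ls; cat > h.py <<'E'
import numpy as np,cv2
from rig import arm
def snap(c,n):
    im=arm.snapshot(c); cv2.imwrite(f'pics/{n}.png',cv2.cvtColor(im,cv2.COLOR_RGB2BGR)); return im
def ray(cal,u,v):
    R=np.array(cal['R']);t=np.array(cal['t'])
    d=R.T@np.array([(u-cal['cx'])/cal['fx'],(v-cal['cy'])/cal['fy'],1]); return -R.T@t,d
def onz(cal,u,v,z):
    o,d=ray(cal,u,v); return o+d*(z-o[2])/d[2]
def proj(cal,X):
    p=np.array(cal['R'])@np.array(X)+np.array(cal['t']); return cal['fx']*p[0]/p[2]+cal['cx'],cal['fy']*p[1]/p[2]+cal['cy']
E
python3 - <<'E'
from h import *
a=snap('side','a');b=snap('top','b')
for c in('side','top'):
    k=arm.calibration(c);print(c,k['fx'],-np.array(k['R']).T@k['t'],np.array(k['R'])[2])
o=arm.get_obs();print(o['t'],o['tool_pos'],o['tcp_rot'],o['wrist_force'],o['grip_width'])
E
```

```text
pics
side 359.90882773380815 [ 0.55315369 -0.86295274  0.71670586] [-0.03153734  0.75630859 -0.65345444]
top 436.33429147099525 [ 0.3628504  -0.18500877  0.92152886] [ 0.18106585  0.02913691 -0.98303927]
0.1 [ 0.23054027 -0.4988319   0.25559635] [[ 4.19414579e-01 -4.35895784e-04  9.07794702e-01]
 [-9.07793567e-01  1.45102329e-03  4.19414752e-01]
 [-1.50005238e-03 -9.99998852e-01  2.12876935e-04]] [-0.19428598 -0.83850336  0.2805433 ] 1.001274746623405
```

View pics/a.png

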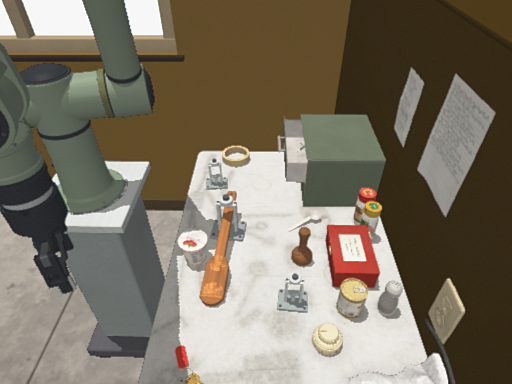

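View pics/b.png

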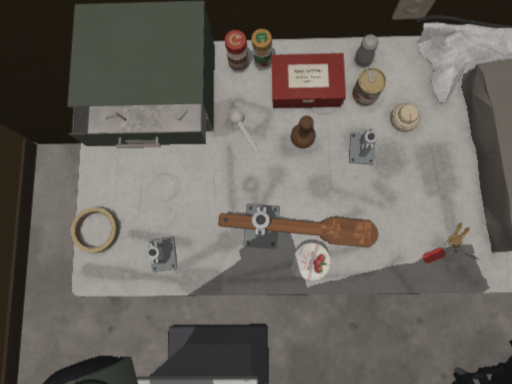

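```bash
python3 - <<'E'
from h import *
a=cv2.imread('pics/a.png');b=cv2.imread('pics/b.png')
T=arm.calibration('top')
c=cv2.resize(b[190:290,210:390],None,fx=4.4,fy=4.4,interpolation=cv2.INTER_CUBIC)
d=cv2.resize(a[180:310,170:260],None,fx=4,fy=4,interpolation=cv2.INTER_CUBIC)
d=cv2.copyMakeBorder(d,0,80,0,0,cv2.BORDER_CONSTANT) if d.shape[0]<c.shape[0] else d
print(c.shape,d.shape)
cv2.imwrite('pics/c.png',cv2.vconcat([c,np.zeros((4,c.shape[1],3),np.uint8)]))
cv2.imwrite('pics/d.png',d)
hsv=cv2.cvtColor(b,cv2.COLOR_BGR2HSV)
m=cv2.inRange(hsv,(3,90,60),(22,255,255)); m[:190]=0;m[290:]=0;m[:,:205]=0;m[:,390:]=0
n,l,s,ce=cv2.connectedComponentsWithStats(m)
for i in range(1,n):
    if s[i,4]>60:
        print(s[i]); 
        ys,xs=np.where(l==i); print(cv2.minAreaRect(np.c_[xs,ys].astype(np.float32)))
for name,u,v,z in [('handle end',220,220,.1),('blade end',377,233,.01),('plunger',261,220,.12)]:
    print(name,onz(T,u,v,z))
E
```

```text
(440, 792, 3) (520, 360, 3)
[219 214  36  15 396]
((236.7277069091797, 220.7227783203125), (35.82134246826172, 12.636972427368164), 5.710592269897461)
[ 266  217  112   30 2027]
((321.81683349609375, 228.83169555664062), (111.24515533447266, 26.368484497070312), 5.710592269897461)
handle end [ 0.4572012 -0.094817   0.1      ]
blade end [ 0.43599706 -0.41080647  0.01      ]
plunger [ 0.45384902 -0.1728523   0.12      ]
```

View pics/c.png

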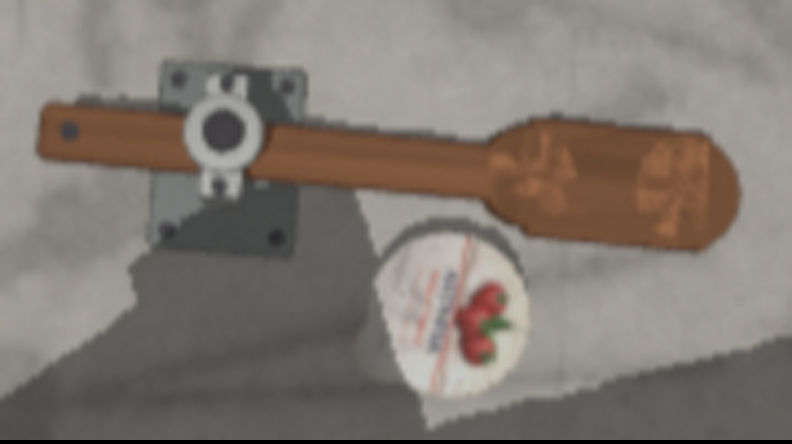

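View pics/d.png

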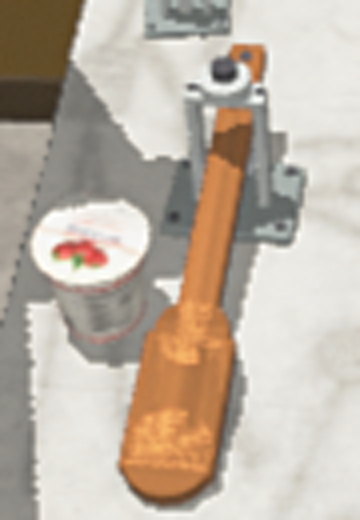

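```bash
cat >> h.py <<'E'
def tri(l):
    A=np.zeros((3,3));B=np.zeros(3)
    for c,u,v in l:
        o,d=ray(c if isinstance(c,dict) else arm.calibration(c),u,v); d=d/np.linalg.norm(d);P=np.eye(3)-np.outer(d,d);A+=P;B+=P@o
    return np.linalg.solve(A,B)
E
python3 - <<'E'
from h import *
T=arm.calibration('top');S=arm.calibration('side')
tc=lambda u,v:(u/4.4+210,v/4.4+190)
sc=lambda u,v:(u/4+170,v/4+180)
P=tri([('top',*tc(224,130)),('side',*sc(224,66))]);print('plunger',P,proj(T,P),tc(224,130),proj(S,P),sc(224,66))
q=np.array([onz(T,*tc(*p),.01) for p in [(163,62),(308,70),(293,258),(148,248)]]);print(q,'centre',q.mean(0), [np.linalg.norm(q[i]-q[i-1]) for i in range(4)])
print('handle end',tri([('top',*tc(40,131)),('side',*sc(249,46))]),'blade tip',tri([('top',*tc(740,192)),('side',*sc(162,500))]), onz(T,*tc(740,192),.012))
print('blade start L/R', onz(T,*tc(488,150),.035),onz(T,*tc(484,200),.035))
print('pot',onz(T,*tc(455,310),.071))
E
```

```text
plunger [ 0.45473374 -0.17262354  0.12505529] (np.float64(260.82302357180276), np.float64(219.20995379821136)) (260.9090909090909, 219.54545454545453) (np.float64(225.75585868121024), np.float64(196.5569820372956)) (226.0, 196.5)
[[ 0.50050558 -0.14213297  0.01      ]
 [ 0.49558573 -0.21160254  0.01      ]
 [ 0.40636371 -0.20268439  0.01      ]
 [ 0.41185782 -0.13439741  0.01      ]] centre [ 0.45357821 -0.17270433  0.01      ] [np.float64(0.08898462838357235), np.float64(0.06964356516081603), np.float64(0.08966661997713994), np.float64(0.06850763508265018)]
handle end [ 0.46156787 -0.08985196  0.07279664] blade tip [ 0.43478846 -0.41289259  0.01081079] [ 0.43449471 -0.41264991  0.012     ]
blade start L/R [ 0.45348132 -0.2929236   0.035     ] [ 0.43052699 -0.29022845  0.035     ]
pot [ 0.38013389 -0.2715827   0.071     ]
```

step_arm:
  moves:
    - [1,8.5,0,32.8,0,0,0]
    - [1,8.5,0,32.8,0,0,0]
    - [1,8.5,0,32.8,0,0,0]
    - [1,8.5,0,32.8,0,0,0]
    - [1,8.5,0,32.8,0,0,0]
    - [1,8.5,0,32.8,0,0,0]
    - [1,0,25,0,0,-10.1,0]
    - [1,0,25,0,0,-10.1,0]
    - [1,0,25,0,0,-10.1,0]
    - [1,0,25,0,0,-10.1,0]
    - [1,0,25,0,0,-10.1,0]
    - [1,0,25,0,0,-10.1,0]

```text
t: 1.6
tool_pos: [0.4305, -0.4627, 0.105]
tcp_rot: [[0.997, -0.001, 0.074], [-0.074, 0.001, 0.997], [-0.001, -1.0, 0.001]]
wrist_force: [-0.6, 0.8, 0.8]
grip_width: 0.0
```

step_arm:
  moves:
    - [1,0,36,0,0,0,0]
    - [1,0,36,0,0,0,0]
    - [1,0,0,12,0,0,0]
    - [1,0,0,12,0,0,0]
    - [1,0,0,10,0,0,0]
    - [1,0,0,4,0,0,0]
    - [1,0,0,4,0,0,0]
    - [1,0,0,4,0,0,0]
    - [1,0,0,4,0,0,0]
    - [1,0,0,4,0,0,0]
    - [1,0,0,0,0,0,0]

```text
t: 2.98
tool_pos: [0.4357, -0.4108, 0.0352]
tcp_rot: [[0.997, 0.001, 0.081], [-0.081, -0.003, 0.997], [0.002, -1.0, -0.003]]
wrist_force: [1.2, -5.4, 3.3]
grip_width: -0.001
```

```bash
python3 - <<'E'
from h import *
a=snap('side','a2');b=snap('top','b2');w=snap('wrist','w2')
k=arm.calibration('wrist');print(-np.array(k['R']).T@k['t'],np.array(k['R'])[2])
A=cv2.resize(a[180:310,160:270],None,fx=3,fy=3,interpolation=cv2.INTER_CUBIC)
B=cv2.resize(b[200:275,210:390],None,fx=2.6,fy=2.6,interpolation=cv2.INTER_CUBIC)
W=cv2.resize(w,(400,300))[:,:,::-1]
C=np.zeros((600,800,3),np.uint8);C[:390,:330]=A;C[:195,332:800]=B;C[200:500,400:800]=W
cv2.imwrite('pics/m2.png',C)
E
```

```text
[ 0.44184793 -0.32855912  0.15247351] [-0.02337737 -0.31971195 -0.94722636]
```

View pics/m2.png

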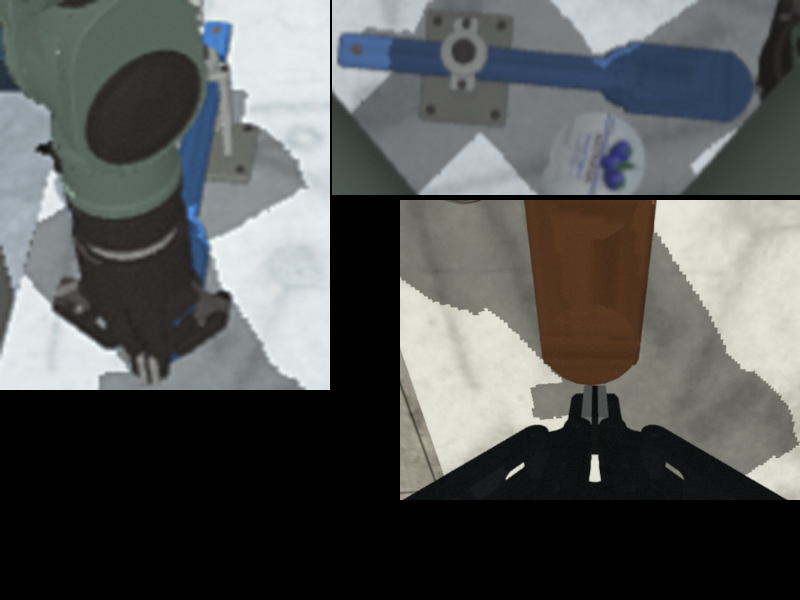

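step_arm:
  moves:
    - [1,0,0,3,0,0,0]
    - [1,0,0,3,0,0,0]
    - [1,0,0,0,0,0,0]
    - [1,0,0,-5,0,0,0]
    - [1,0,0,-7,0,0,0]
    - [1,0,0,0,0,0,0]
    - [1,0,0,0,0,0,0]
    - [1,0,0,0,0,0,0]
    - [1,0,0,0,0,0,0]
    - [1,0,0,0,0,0,0]

```text
t: 4.38
tool_pos: [0.4346, -0.4151, 0.0343]
tcp_rot: [[0.997, -0.0, 0.08], [-0.08, 0.0, 0.997], [-0.0, -1.0, 0.0]]
wrist_force: [-0.1, 0.1, -0.4]
grip_width: 0.001
```

```bash
cat >> h.py <<'E'
def lean(name):
    k=arm.calibration('wrist');im=snap('wrist',name)
    hsv=cv2.cvtColor(im,cv2.COLOR_RGB2HSV);m=cv2.inRange(hsv,(3,100,40),(22,255,255))
    n,l,s,c=cv2.connectedComponentsWithStats(cv2.morphologyEx(m,cv2.MORPH_CLOSE,np.ones((5,5))))
    m=(l==1+np.argmax(s[1:,4]));R=np.array(k['R']);o=-R.T@np.array(k['t'])
    rows=[];last=0
    for v in range(0,384):
        x=np.where(m[v])[0]
        if len(x): last=v; rows.append((v,x[0],x[-1]+1))
    r=np.array(rows,float);P=[]
    for v,a,b in r:
        Z=k['fx']*.056/(b-a); P.append(o+R.T@np.array([((a+b)/2-k['cx'])/k['fx']*Z,(v+.5-k['cy'])/k['fy']*Z,Z]))
    P=np.array(P); print('rows',r[::25].astype(int).tolist(),'tiprow',last)
    print('y,z mm',(1000*P[::15,1:]).round(1).tolist())
    ob=arm.get_obs();print('t',ob['t'],'tcp',ob['tool_pos'].round(4) if hasattr(ob['tool_pos'],'round') else ob['tool_pos'],'F',np.round(ob['wrist_force'],1))
    return r,P,k,last
E
python3 - <<'E'
from h import *
lean('w3')
E
```

```text
rows [[0, 162, 329], [25, 165, 326], [50, 168, 324], [75, 170, 321], [100, 173, 318], [125, 176, 315], [150, 179, 312], [175, 181, 309], [200, 199, 292]] tiprow 218
y,z mm [[-307.8, 28.7], [-312.2, 28.1], [-316.8, 27.4], [-321.4, 25.9], [-326.3, 24.4], [-331.4, 24.5], [-336.8, 22.8], [-342.4, 21.1], [-348.2, 21.1], [-354.4, 19.3], [-361.0, 17.3], [-367.8, 16.2], [-374.9, 15.1], [-391.7, -12.5], [-437.5, -103.1]]
t 4.425 tcp [ 0.4346 -0.4151  0.0343] F [-0.1 -0.2  0. ]
```

step_arm:
  moves:
    - [1,0,0,9,0,0,0]
    - [1,0,0,3,0,0,0]
    - [1,0,0,4,0,0,0]
    - [1,0,0,4,0,0,0]
    - [1,0,0,0,0,0,0]
    - [1,0,0,-5,0,0,0]
    - [1,0,0,-7,0,0,0]
    - [1,0,0,0,0,0,0]
    - [1,0,0,0,0,0,0]
    - [1,0,0,0,0,0,0]
    - [1,0,0,0,0,0,0]

```text
t: 5.8
tool_pos: [0.4352, -0.407, 0.0343]
tcp_rot: [[0.997, -0.0, 0.08], [-0.08, 0.0, 0.997], [-0.0, -1.0, 0.0]]
wrist_force: [-0.3, 0.3, 0.6]
grip_width: -0.0
```

```bash
cat >> h.py <<'E'
def lev(name):
    r,P,k,last=lean(name)
    w=r[:,2]-r[:,1]; i=np.arange(len(r)); ok=(r[:,0]<last-55)&(r[:,0]>=0)
    # straight part only: fit width linearly with rejection of the shoulder
    for _ in range(3):
        p=np.polyfit(r[ok,0],w[ok],1); ok&=abs(np.polyval(p,r[:,0])-w)<2.5
    s=np.polyfit(P[ok,1],P[ok,2],1); u=(r[ok][-1,1]+r[ok][-1,2])/2
    o,d=ray(k,u,last+1); lam=(s[1]+s[0]*o[1]-o[2])/(d[2]-s[0]*d[1]); tip=o+d*lam
    print('LEAN %.3f n %d tip top'%(s[0],ok.sum()),tip.round(4))
E
python3 -c "
from h import *
lev('w4')"
```

```text
rows [[0, 162, 330], [25, 165, 327], [50, 167, 324], [75, 170, 321], [100, 173, 318], [125, 176, 315], [150, 179, 312], [175, 181, 309], [200, 204, 288]] tiprow 214
y,z mm [[-300.0, 29.4], [-304.2, 28.0], [-308.7, 27.4], [-313.3, 25.9], [-318.3, 25.2], [-323.4, 24.4], [-328.7, 22.8], [-334.4, 21.0], [-340.2, 21.1], [-346.4, 19.2], [-353.0, 17.2], [-359.7, 16.2], [-367.5, 12.9], [-388.6, -26.3], [-468.5, -198.8]]
t 5.85 tcp [ 0.4352 -0.4071  0.0343] F [ 0.1 -0.4 -0.7]
LEAN 0.219 n 159 tip top [ 0.4351 -0.3852  0.0106]
```

step_arm:
  moves:
    - [1,0,0,9,0,0,0]
    - [1,0,0,3,0,0,0]
    - [1,0,0,4,0,0,0]
    - [1,0,0,4,0,0,0]
    - [1,0,0,0,0,0,0]
    - [1,0,0,-5,0,0,0]
    - [1,0,0,-7,0,0,0]
    - [1,0,0,0,0,0,0]
    - [1,0,0,0,0,0,0]
    - [1,0,0,0,0,0,0]
    - [1,0,0,0,0,0,0]

```text
t: 7.22
tool_pos: [0.4359, -0.3991, 0.0343]
tcp_rot: [[0.997, -0.0, 0.08], [-0.08, 0.0, 0.997], [-0.0, -1.0, 0.0]]
wrist_force: [0.6, -0.4, -0.4]
grip_width: 0.002
```

```bash
python3 -c "
from h import *
lev('w5')"
```

```text
rows [[0, 162, 330], [25, 164, 327], [50, 167, 324], [75, 170, 321], [100, 173, 318], [125, 176, 315], [150, 179, 312], [175, 182, 309], [200, 203, 288]] tiprow 215
y,z mm [[-292.0, 29.4], [-296.5, 29.5], [-300.8, 28.1], [-305.5, 26.7], [-310.3, 26.0], [-315.4, 24.4], [-320.8, 23.7], [-326.4, 22.0], [-332.2, 21.1], [-338.4, 19.2], [-345.0, 17.2], [-351.8, 16.2], [-359.2, 14.0], [-379.9, -24.4], [-460.5, -198.8]]
t 7.275 tcp [ 0.4359 -0.3991  0.0343] F [0.6 0.6 0.4]
LEAN 0.225 n 160 tip top [ 0.4357 -0.3777  0.0106]
```

step_arm:
  moves:
    - [1,0,0,9,0,0,0]
    - [1,0,0,3,0,0,0]
    - [1,0,0,4,0,0,0]
    - [1,0,0,4,0,0,0]
    - [1,0,0,0,0,0,0]
    - [1,0,0,-5,0,0,0]
    - [1,0,0,-7,0,0,0]
    - [1,0,0,0,0,0,0]
    - [1,0,0,0,0,0,0]
    - [1,0,0,0,0,0,0]
    - [1,0,0,0,0,0,0]

```text
t: 8.65
tool_pos: [0.4365, -0.3911, 0.0343]
tcp_rot: [[0.997, -0.0, 0.08], [-0.08, 0.0, 0.997], [-0.0, -1.0, 0.0]]
wrist_force: [-0.7, -0.1, 0.8]
grip_width: 0.002
```

```bash
python3 -c "
from h import *
lev('w6')"
```

```text
rows [[0, 161, 331], [25, 164, 328], [50, 167, 325], [75, 170, 322], [100, 173, 319], [125, 176, 316], [150, 179, 313], [175, 182, 310], [200, 203, 289]] tiprow 215
y,z mm [[-284.3, 30.8], [-288.5, 29.5], [-292.9, 28.1], [-297.5, 26.7], [-302.4, 26.8], [-307.5, 25.3], [-312.8, 23.7], [-318.4, 22.0], [-324.2, 21.1], [-330.3, 20.2], [-336.9, 18.2], [-343.8, 16.2], [-351.2, 14.0], [-371.3, -22.6], [-441.5, -171.8]]
t 8.7 tcp [ 0.4365 -0.3911  0.0343] F [-0.8  0.6  0.3]
LEAN 0.236 n 160 tip top [ 0.4366 -0.3698  0.0104]
```

```bash
python3 - <<'E'
from h import *
b=snap('top','b6')
w=cv2.imread('pics/w6.png')
B=cv2.resize(b[195:285,210:390][:,:,::-1],None,fx=4.4,fy=4.4,interpolation=cv2.INTER_CUBIC)
C=np.zeros((600,800,3),np.uint8);C[:396,:792]=B;C[400:600,:266]=cv2.resize(w,(266,200))
cv2.imwrite('pics/m6.png',C)
E
```

```text
(no output)
```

View pics/m6.png

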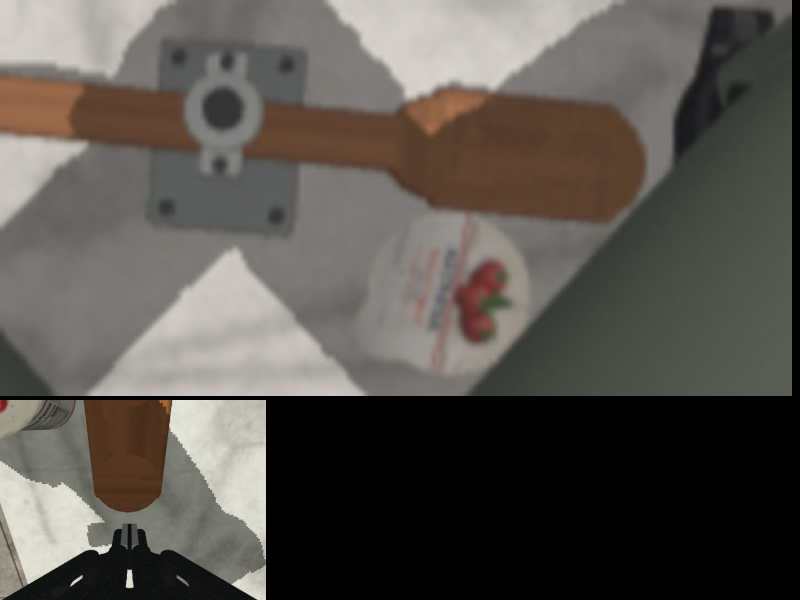

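step_arm:
  moves:
    - [1,0,0,9,0,0,0]
    - [1,0,0,3,0,0,0]
    - [1,0,0,4,0,0,0]
    - [1,0,0,4,0,0,0]
    - [1,0,0,0,0,0,0]
    - [1,0,0,-5,0,0,0]
    - [1,0,0,-7,0,0,0]
    - [1,0,0,0,0,0,0]
    - [1,0,0,0,0,0,0]
    - [1,0,0,0,0,0,0]
    - [1,0,0,0,0,0,0]

```text
t: 10.12
tool_pos: [0.4371, -0.3831, 0.0343]
tcp_rot: [[0.997, -0.0, 0.08], [-0.08, 0.0, 0.997], [-0.0, -1.0, 0.0]]
wrist_force: [0.2, -0.3, -0.2]
grip_width: 0.001
```

```bash
python3 -c "
from h import *
lev('w7')"
```

```text
rows [[0, 161, 332], [25, 164, 329], [50, 167, 326], [75, 170, 323], [100, 173, 320], [125, 176, 316], [150, 179, 313], [175, 182, 310], [200, 203, 290]] tiprow 215
y,z mm [[-276.5, 31.5], [-280.6, 30.2], [-285.0, 28.9], [-289.6, 27.5], [-294.5, 27.6], [-299.5, 26.1], [-304.8, 24.5], [-310.4, 22.9], [-316.1, 22.0], [-322.3, 20.2], [-328.9, 18.2], [-335.6, 17.2], [-342.9, 15.1], [-362.7, -20.9], [-433.6, -171.8]]
t 10.175 tcp [ 0.4371 -0.3831  0.0343] F [-0.1 -0.6 -0.3]
LEAN 0.244 n 160 tip top [ 0.4372 -0.3618  0.0105]
```

step_arm:
  moves:
    - [1,0,0,9,0,0,0]
    - [1,0,0,3,0,0,0]
    - [1,0,0,4,0,0,0]
    - [1,0,0,4,0,0,0]
    - [1,0,0,0,0,0,0]
    - [1,0,0,-5,0,0,0]
    - [1,0,0,-7,0,0,0]
    - [1,0,0,0,0,0,0]
    - [1,0,0,0,0,0,0]
    - [1,0,0,0,0,0,0]
    - [1,0,0,0,0,0,0]

```text
t: 11.55
tool_pos: [0.4378, -0.3751, 0.0343]
tcp_rot: [[0.997, -0.0, 0.08], [-0.08, 0.0, 0.997], [-0.0, -1.0, 0.0]]
wrist_force: [-0.5, 0.2, 0.1]
grip_width: 0.001
```

```bash
python3 -c "
from h import *
lev('w8')"
```

```text
rows [[0, 139, 353], [25, 141, 351], [50, 144, 348], [75, 146, 346], [100, 148, 343], [125, 151, 341], [150, 153, 339], [175, 155, 336], [200, 158, 334], [225, 162, 330], [250, 188, 304]] tiprow 271
y,z mm [[-273.5, 55.7], [-277.0, 55.6], [-280.5, 55.5], [-284.3, 55.9], [-288.0, 55.7], [-291.9, 55.6], [-295.9, 55.5], [-300.1, 55.4], [-304.3, 55.8], [-308.7, 55.2], [-313.2, 55.6], [-317.8, 55.5], [-322.5, 55.9], [-327.6, 55.2], [-332.8, 55.1], [-338.9, 53.2], [-354.6, 33.7], [-382.3, -2.3], [-921.8, -833.3]]
t 11.6 tcp [ 0.4378 -0.3752  0.0343] F [ 0.3 -1.1  0.1]
LEAN 0.003 n 216 tip top [ 0.4379 -0.3554  0.0553]
```

step_arm:
  moves:
    - [1,0,0,-10,0,0,0]
    - [1,0,0,-20,0,0,0]
    - [1,0,0,0,0,0,0]
    - [1,0,0,0,0,0,0]
    - [1,0,0,0,0,0,0]
    - [1,0,0,0,0,0,0]
    - [1,0,0,0,0,0,0]
    - [1,0,0,0,0,0,0]

```text
t: 12.6
tool_pos: [0.4354, -0.4051, 0.0343]
tcp_rot: [[0.997, 0.0, 0.08], [-0.08, 0.0, 0.997], [0.0, -1.0, 0.0]]
wrist_force: [0.1, -0.2, 0.2]
grip_width: -0.002
```

```bash
python3 -c "
from h import *
lev('w9')"
```

```text
rows [[0, 139, 352], [25, 141, 349], [50, 143, 347], [75, 146, 345], [100, 148, 342], [125, 150, 340], [150, 173, 318], [175, 207, 284]] tiprow 184
y,z mm [[-303.3, 55.3], [-306.8, 55.2], [-310.4, 55.1], [-314.1, 55.0], [-317.9, 55.3], [-321.9, 55.2], [-325.9, 55.1], [-330.0, 55.5], [-334.3, 54.8], [-339.6, 49.8], [-348.7, 28.4], [-362.3, -1.5], [-421.3, -169.7]]
t 12.65 tcp [ 0.4354 -0.4052  0.0343] F [ 0.7 -0.4  0.3]
LEAN 0.003 n 129 tip top [ 0.4382 -0.3542  0.0551]
```

step_arm:
  moves:
    - [1,0,-40,0,0,0,0]
    - [1,0,-45,0,0,0,0]
    - [1,0,-45,0,0,0,0]
    - [1,0,-35,0,0,0,0]
    - [1,0,0,40,0,0,0]
    - [1,0,0,40,0,0,0]
    - [1,0,0,40,0,0,0]
    - [1,0,0,40,0,0,0]
    - [1,0,0,40,0,0,0]
    - [1,0,0,33.5,0,0,0]
    - [1,0.5,0,0,0,0,0]
    - [1,0,0,0,0,0,0]

```text
t: 14.15
tool_pos: [0.4549, -0.173, 0.1995]
tcp_rot: [[0.997, 0.001, 0.08], [-0.08, -0.001, 0.997], [0.001, -1.0, -0.001]]
wrist_force: [0.3, 0.6, 0.7]
grip_width: 0.001
```

```bash
python3 - <<'E'
from h import *
a=snap('side','a10');b=snap('top','b10');w=snap('wrist','w10')
A=cv2.resize(a[140:310,150:270][:,:,::-1],None,fx=3.5,fy=3.5,interpolation=cv2.INTER_CUBIC)
C=np.zeros((600,800,3),np.uint8);C[:595,:420]=A;C[:285,420:800]=cv2.resize(w,(380,285))[:,:,::-1];C[300:585,420:800]=cv2.resize(b,(380,285))[:,:,::-1]
cv2.imwrite('pics/m10.png',C)
P=arm.get_obs()['tool_pos'];print(P)
E
```

```text
[ 0.45471003 -0.17347907  0.19928518]
```

View pics/m10.png

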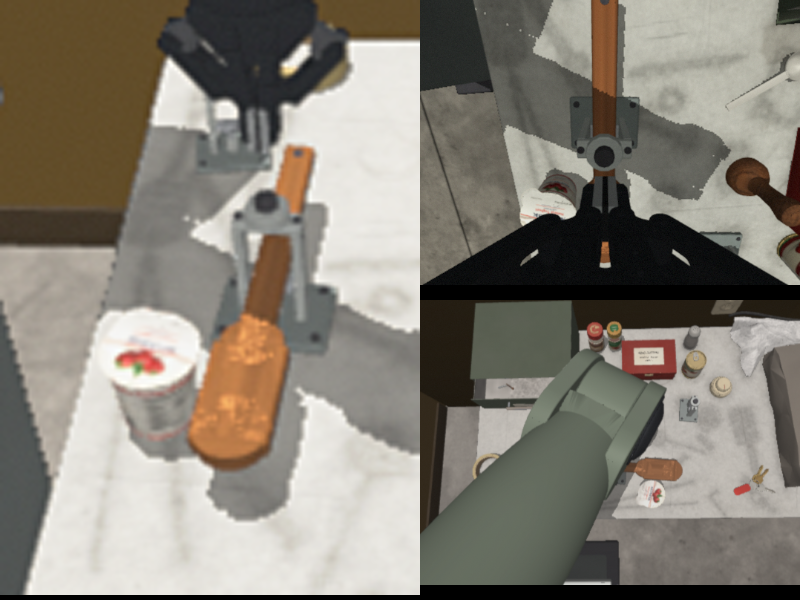

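```bash
python3 - <<'E'
from h import *
S=arm.calibration('side');W=arm.calibration('wrist')
print('plunger xy from wrist',onz(W,(603-420)*512/380,156*384/285,.125),proj(W,[.4547,-.1726,.125]))
t=tri([('side',228/3.5+150,460/3.5+140),('top',(682-420)*512/380,(469-300)*384/285)]);print('tip',t)
b=cv2.imread('pics/b10.png');h=cv2.cvtColor(b,cv2.COLOR_BGR2HSV);m=cv2.inRange(h,(3,90,50),(22,255,255));m[:200]=0;m[240:]=0;m[:,:280]=0;m[:,370:]=0
y,x=np.where(m);print(x.max(),y[x==x.max()].mean())
o,d=ray(S,300/3.5+150,147/3.5+140);l=(t[1]+.328-o[1])/d[1];print('handle end',o+l*d)
E
```

```text
plunger xy from wrist [ 0.45329041 -0.16984382  0.125     ] (np.float64(249.12298750139345), np.float64(213.99640869923562))
tip [ 0.44289398 -0.3534911   0.05487001]
352 229.0
handle end [ 0.46692352 -0.0254911   0.05628158]
```

step_arm:
  moves:
    - [1,0,15,0,0,0,0]
    - [1,0,15,0,0,0,0]
    - [1,0,10,0,0,0,0]
    - [1,0,3,0,0,0,0]
    - [1,0,3,0,0,0,0]
    - [1,0,2,0,0,0,0]
    - [1,0,2,0,0,0,0]
    - [1,0,0,0,0,0,0]

```text
t: 15.3
tool_pos: [0.4548, -0.1726, 0.1495]
tcp_rot: [[0.997, 0.0, 0.08], [-0.08, -0.0, 0.997], [0.0, -1.0, -0.0]]
wrist_force: [-1.6, 1.6, 2.6]
grip_width: -0.0
```

step_arm:
  moves:
    - [1,0,1.5,0,0,0,0]
    - [1,0,1.5,0,0,0,0]
    - [1,0,1.5,0,0,0,0]
    - [1,0,0,0,0,0,0]

```text
t: 15.8
tool_pos: [0.4548, -0.1726, 0.1467]
tcp_rot: [[0.997, 0.001, 0.08], [-0.08, -0.001, 0.997], [0.001, -1.0, -0.001]]
wrist_force: [-6.2, 3.2, 21.6]
grip_width: 0.001
```

step_arm:
  moves:
    - [1,0,0,0,0,0,0]
    - [1,0,-4,0,0,0,0]
    - [1,0,-10,0,0,0,0]
    - [1,0,-30,0,0,0,0]
    - [1,0,-40,0,0,0,0]
    - [1,0,-40,0,0,0,0]
    - [1,0,0,-50,0,0,0]
    - [1,0,0,-50,0,0,0]
    - [1,0,0,-50,0,0,0]
    - [1,0,0,-50,0,0,0]
    - [1,0,0,0,0,0,0]
    - [1,0,0,0,0,0,0]

```text
t: 17.3
tool_pos: [0.4383, -0.3715, 0.2683]
tcp_rot: [[0.997, -0.001, 0.081], [-0.081, 0.001, 0.997], [-0.001, -1.0, 0.001]]
wrist_force: [-0.9, 0.3, -0.9]
grip_width: -0.001
```

```bash
python3 - <<'E'
from h import *
a=snap('side','a11');b=snap('top','b11');w=snap('wrist','w11')
A=cv2.resize(a[140:310,150:270][:,:,::-1],None,fx=3.5,fy=3.5,interpolation=cv2.INTER_CUBIC)
C=np.zeros((600,800,3),np.uint8);C[:595,:420]=A;C[:285,420:800]=cv2.resize(w,(380,285))[:,:,::-1];C[300:585,420:800]=cv2.resize(b,(380,285))[:,:,::-1]
cv2.imwrite('pics/m11.png',C)
W=arm.calibration('wrist')
for n,X in dict(tip=[.4382,-.354,.0615],hand=[.4655,-.025,.0615]).items(): print(n,np.round(proj(W,X)),np.round(proj(arm.calibration('top'),X),1))
E
```

```text
tip [247. 148.] [354.1 230.1]
hand [ 248. -323.] [187.2 218.5]
```

View pics/m11.png

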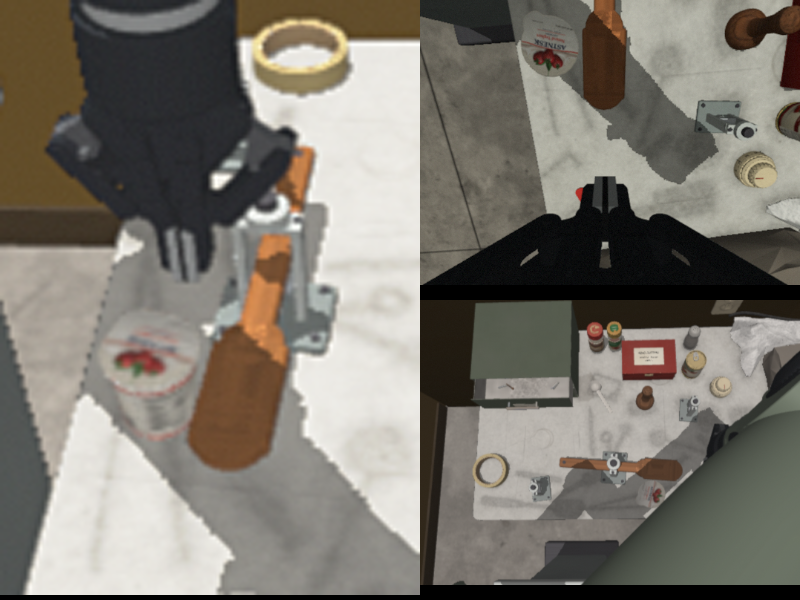

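```bash
python3 - <<'E'
from h import *
for n in('a10','a11'):
    h=cv2.cvtColor(cv2.imread(f'pics/{n}.png'),cv2.COLOR_BGR2HSV);m=cv2.inRange(h,(3,100,40),(22,255,255));m[:,:200]=0;m[:,245:]=0;m[:215]=0;m[300:]=0
    y,x=np.where(m);print(n,y.max(),x[y==y.max()].mean(), [np.where(m[r])[0][[0,-1]].tolist() for r in(240,250,260)])
lev('w11'); print(arm.get_obs()['joint_velocities'])
E
```

```text
a10 273 215.5 [[210, 231], [208, 230], [204, 227]]
a11 273 215.0 [[210, 231], [208, 229], [205, 227]]
rows [[0, 234, 263], [25, 226, 271], [50, 219, 278], [75, 219, 277], [100, 220, 276], [125, 220, 275]] tiprow 147
y,z mm [[-143.0, -322.8], [-174.4, -290.2], [-234.9, -22.4], [-257.5, 51.4], [-270.6, 50.2], [-284.3, 54.8], [-298.3, 47.8], [-312.5, 52.5], [-327.3, 51.3], [-352.2, -8.5]]
t 17.5 tcp [ 0.4389 -0.3707  0.269 ] F [-0.4  0.4 -0.4]
LEAN -2.287 n 19 tip top [ 0.4411 -0.3312  0.1735]
[ 0.00137386 -0.0022346   0.00402458 -0.00195519 -0.0004276  -0.00015612]
```

The paddle is still balanced after the press: the blade edge sits at the same pixels before and after. The last wrist lean fit is invalid because it caught the shoulder, but the blade heights it gave are flat at about 51 mm.

```bash
python3 -c "
from rig import arm
print(arm.close_job())"
```

```text
the job is handed in; nothing more can be done
None
```

I balanced the paddle, pressed the marking plunger and handed the job in with the paddle still balanced, at about 17.5 s of the 72 s allowed.

- **Balancing:** I pushed the blade end inwards with the shut fingers in steps of about 8 mm, drawing the finger back each time to judge the balance. After about 58 mm of slide the paddle rose and settled level.
- **Level check before pressing:** The wrist camera gave a lean of 0.003 rad in two readings a second apart, with the finger clear. A cross-check from the side and top cameras put the two ends within about 1.5 mm of each other in height.
- **Plunger:** I pressed it straight down until the force reached about 22 N, against the 5 N that full travel needs. Then I drew the arm up and clear.
- **After pressing:** In the side view the blade's edge was within a pixel of where it had been before. The yoghurt pot showed no visible shift, and the wrist force read about zero.

**Failed or unresolved checks:**
- The last automatic lean fit, from the higher wrist view, failed because it locked onto the blade's shoulder (it read -2.3). The blade heights from that picture were level only to a few mm.
- Wrist-camera heights read about 5 mm low throughout, both when the blade was down and when level, so I relied on slope rather than absolute height.
- The rest's own depression was not measured.

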